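Turn the boot sculpture to face the tablet

ROBOT

A 7-joint arm with a two-finger parallel gripper is mounted at the origin on the work surface. World frame = base frame: x ahead of the robot, y to its left, z up, the work surface at z = 0. Lengths are in mm, angles in rad, forces in N, time in s.
With the tool pointing down it reaches from about 425 to 925 mm from the base axis. Payload 6.8 kg.
Tool frame: the origin (TCP) lies midway between the tips of the shut fingers; the grasp point (between the pads) lies 19 mm behind it; z points along the fingers, y is the direction in which the jaws open and shut (so a half turn about z gives the same grasp; the last joint's range is limited). The gripper opens to 85 mm and grips with 20 to 120 N. Pads are 22 mm wide; open, the fingers measure 114 mm over their backs; the gripper's body (76 mm by 85 mm) begins 54 mm behind the grasp point. The pads swing forward as they close: fully open they stand 13 mm farther back than shut.
Start: joints at [-1.371, 0.477, 0.022, 1.555, -0.011, 1.109, -0.083], TCP at [204.496, 643.295, 231.308] pointing down, gripper open.
Joint ranges: [-2.96, 2.96], [-0.34, 2.1], [-1.41, 1.46], [0.24, 2.44], [-1.37, 4.51], [0.17, 1.92], [-2.96, 2.96]. Speed limits (rad/s): [2.39, 2.39, 3.14, 3.14, 3.14, 3.14, 3.14].

INTERFACE

Orientations are given as [roll, pitch, yaw] about the fixed x, y, z axes, in that order (R = Rz(yaw) Ry(pitch) Rx(roll)).
In Python, from workcell import r, get_image, calibration gives the robot as it stands.
- The arm moves only by the tool arm_command, never from a script. Its argument "steps" is a list that holds one entry, the list of rows, each a list of 7 numbers: the closure in counts, from 0 (fully open) to 255 (shut), then the shift along the tool's x, y, z in units of 0.02 m (1.0 is 0.02 m), then the turn, a rotation vector about the tool's x, y, z in units of 4 degrees (1.0 is 4 degrees). A call has 1 to 8 rows; each row shifts and turns the commanded pose from where the row before left it, along the tool's axes as they then stand; what a row does not reach is not made up. A row lasts 1/10 s, in which the tool goes at most 50 mm and 8.59 degrees, less where a joint would pass 70% of its speed; a pose out of reach is approached as far as the arm can. A call with a number of a shift or a turn outside -1 to 1 is refused whole. A call with a gripper value outside its range is refused whole. The fingers move at their own pace and stop on an object; "force" is the grip in N (left out, the last holds). Time passes only in rows, so rows that do not move let the fingers close. It gives the time, the measured TCP pose, the force and the opening at its end, in the units of the state.
- r.state(): the state, without advancing time (a new reading comes with each control period).
- get_image(name): name is "scene" or "side" or "wrist"; returns the picture (400x640x3 uint8, red, green, blue); there is no depth.
- calibration(name): a dict with "mtx" (3x3 intrinsics, pixels), "dist_coeffs" ([k1, k2, p1, p2, k3] as OpenCV has them; the pictures are not rectified), "rvec" (rotation vector, rad) and "tvec" (3), from world to camera coordinates, as OpenCV has them; the wrist camera has in their place "T_tool_cam" (4x4, takes a point from camera to tool coordinates, whose origin is the TCP and whose axes are the flange's). Camera axes: x right, y down, z forward; pixel columns grow to the right and rows downward; lengths in mm; the calibration is good to about 2 mm. A picture is of the moment at which its call begins: read the wrist's pose just before it. calibration takes no time and is no camera call.
- r.hand_in(): hands the job in, once; it reports no verdict.
The state is a dict: "time_s": time; "joints": joint angles; "qd": joint speeds; "joint_torque": joint torques, N m; "position": TCP position; "orientation": TCP orientation; "ft_force": force on the tool from outside, world axes, zero at the start; "moment": the same for the moment, N m; "gripper_width": finger opening in mm.
Only numpy, scipy, OpenCV 4.12 (cv2) and the standard library are available. Lean on these libraries where they do the work, as an engineer would, in place of code of your own. Each camera call takes 0.05 s, during which the arm holds its last target. There are 200 camera calls.

TASK

The pair of clay boots on the turntable is to be photographed by the tablet: turn the turntable by pushing its metal arms with a fingertip until the boots' toes point straight at the tablet, leave it standing still there, and draw back clear of everything. Push gently, never touch the boots themselves, and leave the tablet, the tub of tools, the jar and the paddle where they stand.

Things in the scene. Friction and masses are not known exactly. Their poses are not given: they have to be found in the camera images.
- turntable: Fixed dark cast foot and bearing post of the bench turntable, foot 210 mm across, bolted down; origin on the table on the upright turning axis, z up. Its yaw means nothing by itself.
- spider: Turning head: four aluminium arms like a plus sign along its +x, -x, +y, -y, 25 mm wide, undersides 77 and tops 93 mm above the table, free below, with black rubber end caps (29 wide, 20 thick, last 16 mm), 200 mm from axis to end. Bolted on top: plywood disc, 220 mm across, spanning 99 to 114 mm. Origin on the upright axis, 70 mm up. No stops; about 2 N at an arm's end turns it; stays where left.
- spoke_end (a point): Outer end of the head's +x arm: 200 mm from the axis, 85 mm above the table, mid thickness. The other three arms are alike at quarter turns. Only the outer 110 to 200 mm of an arm lies clear of the disc: push it there, sideways, in the direction of turning.
- boots: Loose terracotta pair of tall boots, 155 mm high, 133 long, 116 wide, 0.55 to 1.05 kg, standing on the disc and turning with it, at any heading to the arms. Origin: centre of the underside, within 5 mm of the turning axis, 114 mm above the table; +x is where the toes point, z up. Shafts stand 30 mm behind the origin, tops 269 mm above the table. All within 95 mm of the axis.
- toes (a point): The front of the toes, midway between the two boots, 74 mm ahead of the boots' origin along its +x.
- tablet: White tablet computer 215 mm wide and 150 mm tall, leaning back on a green folding stand, its screen side facing the turntable from about 300 mm off the axis; about 155 mm high. Loose, must not be moved. Origin on the table under the stand's front half; the screen looks along its own -x, z up.
- tablet_lens (a point): The tablet's camera lens, middle of the top edge of the screen, about 145 mm above the table: the point that the toes must point at, seen from above.
- tool_tub: White plastic tub, 80 mm across and 85 mm high, with wooden and steel modelling tools standing in it to 165 mm. Loose, leave it alone. Origin under its centre.
- slip_jar: Closed jar with a yellow cap, 72 mm across, 100 mm high. Loose, leave it alone. Origin under its centre.
- paddle: Small wooden beating paddle lying flat, about 185 mm long, 30 mm wide, 12 mm high. Loose, leave it alone. Origin under the middle of its handle; it lies along its own x.
There are look-alikes about, which are no part of the job. Leave any turquoise look-alike of the tablet alone.

How it is judged (in metres and radians):
On the way:
1. a finger pushes on the turntable's head (contact force between the fingers and spider above 0.3 N), for 0.1 s.
At the end, for the whole second after the job is handed in: Seen from above, the line straight ahead of the toes passes within 40 mm (about 7 degrees) of the tablet's lens, toes towards it; turntable at rest; boots upright on the disc within 20 mm of its centre; tablet, tub, jar and paddle within 15 mm of where they stood (y of tablet_lens in the frame of boots between -0.04 and 0.04 m and x of tablet_lens in the frame of boots above 0.2 m and angular speed of spider below 0.05 rad/s and linear speed of boots below 0.02 m/s and angle between boots's own z axis and vertical below 0.05 rad and horizontal distance between boots and turntable below 0.02 m and height (world z) of boots between 0.109 and 0.12 m and distance of each of tablet, tool_tub, slip_jar, paddle from where it was at the start of the episode below 0.015 m); the robot touches nothing.
It fails at once if the robot touches the boots (contact force between any of the fingers, the arm and boots above 0.5 N).
It fails at once if the boots tip, are lifted, or slide more than 25 mm off centre (angle between boots's own z axis and vertical above 0.15 rad or height (world z) of boots above 0.125 m or horizontal distance between boots and turntable above 0.025 m).
It fails at once if the turntable is shoved harder than 40 N (contact force between the fingers and spider above 40 N).
It fails at once if a bystander (tablet, tub, jar, paddle) is shifted more than 20 mm or lifted (distance of any of tablet, tool_tub, slip_jar, paddle from where it was at the start of the episode above 0.02 m or height (world z) of any of tablet, tool_tub, slip_jar, paddle above 0.01 m).
It also fails if it takes over 61 s, if anything falls off the work surface, if the arm or the gripper's body presses on something with over 40 N, if the wrist force passes 120 N, or if a joint passes its speed limit or range.

## Working session

There is one attempt and no reset: what is moved stays moved. The work goes in short steps, Python scripts to look and compute and a tool call to move; the robot and the scene stay as the last step left them, time stands still between calls to the robot, and variables do not carry over. Pictures are saved under pics/ and viewed, about 8 in all and at most 12, crops included, and the job is handed in when it is done.

Besides the shell and the picture viewer there is one more tool, called after "Request:" as name(argument=value, ...), one argument or row to a line, values as JSON. arm_command: Moves the arm, as the interface text tells. Its arguments: {"type":"object","properties":{"steps":{"type":"array","items":{"type":"array","items":{"type":"array","items":{"type":"number"}}}},"force":{"type":"number"}},"required":["steps"]}

```bash
ls; mkdir -p pics
python3 - <<'E'
from workcell import r,get_image,calibration
import cv2
for n in ("scene","side"):
    cv2.imwrite(f"pics/{n}0.png",get_image(n)[:,:,::-1])
    c=calibration(n);print(n,c)
print(calibration("wrist"))
print(r.state())
E
```

```text
pics
scene {'mtx': array([[403.18090867,   0.        , 318.99097316],
       [  0.        , 403.18090867, 201.98424714],
       [  0.        ,   0.        ,   1.        ]]), 'dist_coeffs': array([-0.04115073,  0.        ,  0.        ,  0.        ,  0.        ]), 'rvec': array([ 2.12354878, -1.10849014,  0.44420663]), 'tvec': array([-331.73024304,  391.30094985,  960.01091015])}
side {'mtx': array([[458.31765444,   0.        , 322.72258179],
       [  0.        , 458.31765444, 194.99155552],
       [  0.        ,   0.        ,   1.        ]]), 'dist_coeffs': array([-0.13432235,  0.        ,  0.        ,  0.        ,  0.        ]), 'rvec': array([ 2.32306016, -0.79176411,  0.27665787]), 'tvec': array([-422.47203944,  337.11030871,  979.94447235])}
{'mtx': array([[285.21059448,   0.        , 322.17475665],
       [  0.        , 285.21059448, 197.26394005],
       [  0.        ,   0.        ,   1.        ]]), 'dist_coeffs': array([-0.03586221,  0.        ,  0.        ,  0.        ,  0.        ]), 'T_tool_cam': array([[ 4.74775499e-05, -9.55651642e-01, -2.94499469e-01,
         7.55311664
[... 251 characters left out ...]
0000e+00]])}
{'time_s': 0.1, 'joints': array([-1.37111425,  0.47772552,  0.02235849,  1.55636057, -0.01152226,
        1.1092804 , -0.0831034 ]), 'qd': array([ 0.00026196, -0.00185885, -0.00047364, -0.00334703, -0.00155888,
       -0.00064875,  0.00095085]), 'joint_torque': array([ 3.80543250e-03, -5.97761178e+01,  1.61314141e+00, -2.81956244e+01,
        1.27849920e-02,  4.98096037e-03, -2.61325476e-05]), 'position': array([204.34048644, 642.76731117, 230.41443544]), 'orientation': array([-3.13995049e+00,  1.07279295e-04,  2.83380321e+00]), 'ft_force': array([ 1.22078203, -0.32528896, -0.02678507]), 'moment': array([ 0.04331965,  0.01076607, -0.03700953]), 'gripper_width': 85.3722206988413}
```

View pics/scene0.png

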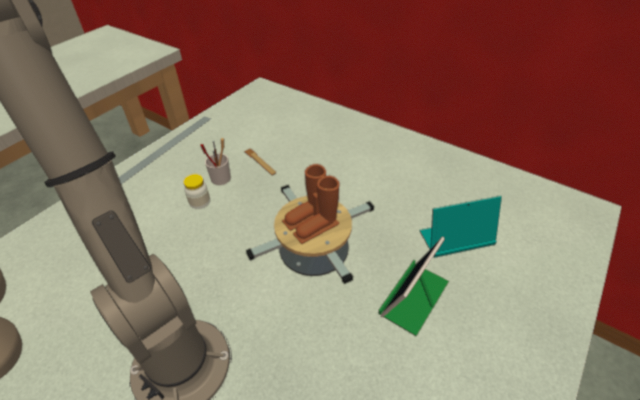

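View pics/side0.png

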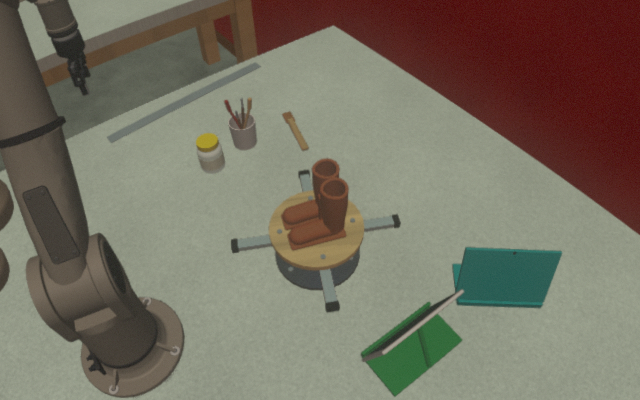

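The candidates for the tablet are the white one on the green stand (scene 412,275; side 415,325) and the turquoise look-alike (scene 466,227; side 508,277). I choose the white one and check it in a close crop.

Run:
```python
import cv2,numpy as np
a=cv2.imread("pics/scene0.png")[150:350,230:470];b=cv2.imread("pics/side0.png")[150:400,225:475]
a=cv2.resize(a,None,fx=1.65*1,fy=1.65,interpolation=3);b=cv2.resize(b,None,fx=1.6,fy=1.6,interpolation=3)
A=cv2.imread("pics/scene0.png")[150:340,235:465];cv2.imwrite("pics/c_scene.png",cv2.resize(A,None,fx=3,fy=3,interpolation=2))
B=cv2.imread("pics/side0.png")[150:350,220:470];cv2.imwrite("pics/c_side.png",cv2.resize(B,None,fx=3,fy=3,interpolation=2))
```

```text
(no output)
```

View pics/c_scene.png

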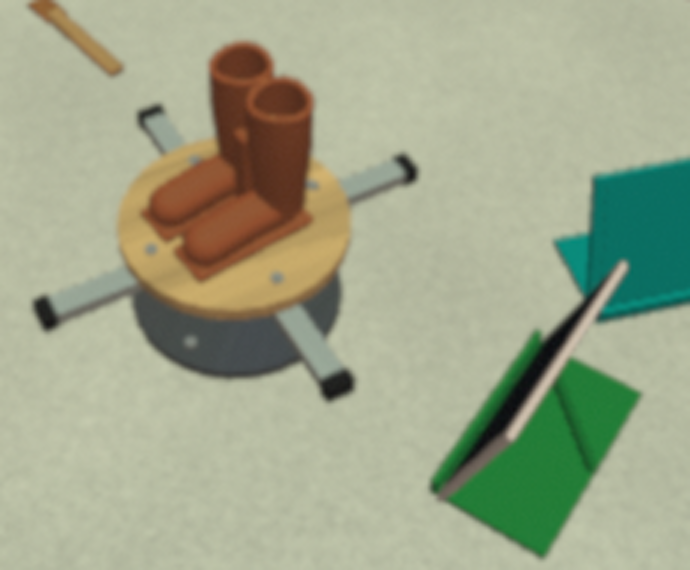

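View pics/c_side.png

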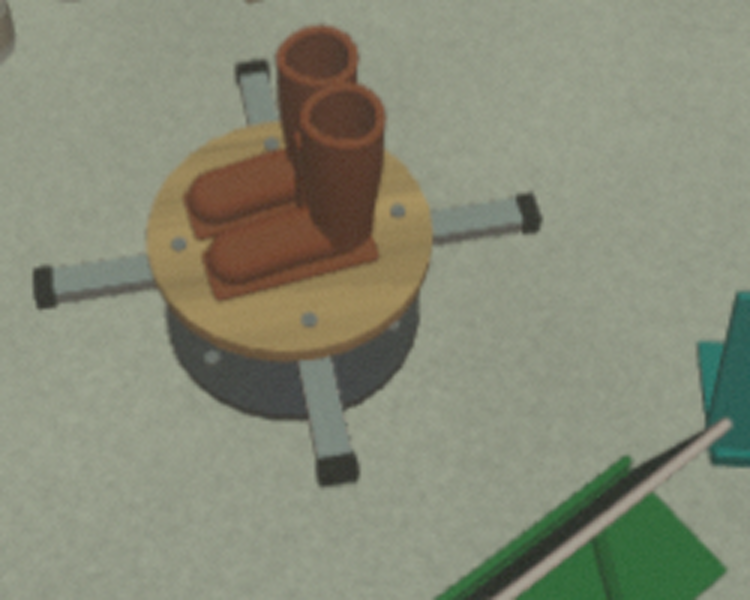

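The close crops show the white edge and dark screen on the green stand, facing the turntable, so the choice holds. The shafts, sole edge and arm caps are all visible. Next I turn these pixels into positions.

```bash
cat > h.py <<'E'
import numpy as np,cv2
from workcell import r,get_image,calibration
def cam(n,pose=None):
    c=calibration(n)
    if n!="wrist": return c,cv2.Rodrigues(c["rvec"])[0],np.array(c["tvec"])
    from scipy.spatial.transform import Rotation as Ro
    T=np.eye(4);T[:3,:3]=Ro.from_euler("xyz",pose[1]).as_matrix();T[:3,3]=pose[0]
    T=np.linalg.inv(T@c["T_tool_cam"]);return c,T[:3,:3],T[:3,3]
def ray(C,uv,z):
    c,R,t=C
    p=cv2.undistortPoints(np.array(uv,float).reshape(-1,1,2),c["mtx"],c["dist_coeffs"])[:,0]
    d=np.c_[p,np.ones(len(p))]@R; o=-R.T@t
    return o+d*((z-o[2])/d[:,2])[:,None]
def proj(C,P):
    c,R,t=C
    return cv2.projectPoints(np.array(P,float).reshape(-1,1,3),cv2.Rodrigues(R)[0],t,c["mtx"],c["dist_coeffs"])[0][:,0]
E
cat > m.py <<'E'
from h import *
np.set_printoptions(precision=1,suppress=True)
pts={"scene":((235,150),dict(caps=[(45,300),(408,162),(150,110),(338,373)],shaft=[(242,63),(282,100)],sole=[(201,279),(312,218)],tab=[(625,263),(511,436)])),
"side":((220,150),dict(caps=[(42,275),(530,203),(252,65),(336,460)],shaft=[(317,50),(343,112)],sole=[(217,298),(377,256)],tab=[(728,424),(495,600)]))}
Z=dict(caps=93,shaft=269,sole=116,tab=153)
for n,(o,d) in pts.items():
    C=cam(n)
    for k,v in d.items():
        w=ray(C,(np.array(v)+.5)/3-.5+o,Z[k])[:,:2]; print(n,k,*w)
        if k=="caps": print(" centres",(w[0]+w[1])/2,(w[2]+w[3])/2,"ang",[round(float(np.degrees(np.arctan2(*(e-w.mean(0))[::-1]))),1) for e in w])
        if k in("shaft","sole","tab"): print("  mid",w.mean(0),"dir",np.degrees(np.arctan2(*(w[0]-w[1])[::-1])),np.linalg.norm(w[0]-w[1]))
E
python3 m.py
```

```text
scene caps [309.9  40.8] [ 647.5 -140.3] [562.2 121.4] [ 392.9 -219.1]
 centres [478.7 -49.7] [477.5 -48.8] ang [151.8, -28.3, 63.8, -116.6]
scene shaft [511.3 -38.4] [491.2 -94. ]
  mid [501.2 -66.2] dir 70.14166321047162 59.15686436913991
scene sole [394.9 -72.8] [ 512.1 -113.9]
  mid [453.5 -93.4] dir 160.69225657491785 124.18111463808665
scene tab [ 591.2 -381.9] [ 381.5 -379. ]
  mid [ 486.3 -380.5] dir -0.7811063689060271 209.77459884118196
side caps [307.5  43.2] [ 651.  -135.5] [565.  123.4] [ 390.1 -217.8]
 centres [479.2 -46.1] [477.6 -47.2] ang [152.3, -27.2, 63.0, -117.3]
side shaft [517.5 -32.9] [496.  -89.3]
  mid [506.8 -61.1] dir 69.14340415508936 60.43002329268443
side sole [394.7 -70. ] [ 511.4 -112.8]
  mid [453.1 -91.4] dir 159.88070781789784 124.2964981364051
side tab [ 590.7 -382.5] [ 388.6 -375.8]
  mid [ 489.7 -379.2] dir -1.8854915469877724 202.2910601886646
```

Axis about (478,-48), boots heading about 160°, and bearing to the lens about -88°, so the head must turn about +111° counterclockwise. I plan to push the arm at -28° around to about 84°. The first move brings the gripper closer and tilts it a little, which tells me how high the wrist stands.

```bash
cat >> h.py <<'E'
def plan(p,yaw,wps,n=None):
    "wps: (x,y,z,yawdeg,rows): print rows of tool shifts/turn in command units, rounded"
    p=np.array(p,float)
    for x,y,z,yw,k in wps:
        d=(np.array([x,y,z])-p)/k; dy=(yw-yaw)/k; out=[]
        for i in range(k):
            c,s=np.cos(np.radians(yaw)),np.sin(np.radians(yaw))
            row=np.array([c*d[0]+s*d[1],s*d[0]-c*d[1],-d[2]])/20
            row=np.round(row,2); t=np.round(-dy/4,2)
            out.append([255,*map(float,row),0,0,float(t)])
            v=row*20; p=p+[c*v[0]+s*v[1],s*v[0]-c*v[1],-v[2]]; yaw-=t*4
        print(np.round(p,1),round(yaw,1),"|",str(out).replace(" ",""))
def st():
    s=r.state();print(s["time_s"],np.round(s["position"],1),np.round(np.degrees(s["orientation"]),1),np.round(s["joints"],4).tolist(),np.round(s["ft_force"],2),s["gripper_width"]);return s
E
python3 - <<'E'
from h import *
C=cam("scene");S=cam("side")
print("turq base",ray(C,[(430,255),(503,240)],5),ray(C,[(432,208),(500,198)],150))
print("tub,jar,paddle",ray(C,[(220,180),(198,203),(248,152),(273,172)],5))
s=st();plan(s["position"],np.degrees(s["orientation"][2]),[(355,510,231,136,8),(505,377,231,110,8),(600,225,231,84,8),(690,60,231,58,8),(670,-70,231,50,8)])
E
```

```text
turq base [[ 640.9892427  -352.06069937    5.        ]
 [ 819.14396042 -511.80356768    5.        ]] [[ 676.45373829 -314.0328215   150.        ]
 [ 822.76909918 -457.56263457  150.        ]]
tub,jar,paddle [[530.13583373 398.61775233   5.        ]
 [404.88447326 376.44193366   5.        ]
 [706.85071889 425.84473374   5.        ]
 [669.94728404 270.22152302   5.        ]]
0.1 [204.3 642.8 230.4] [-179.9    0.   162.4] [-1.3711, 0.4777, 0.0224, 1.5564, -0.0115, 1.1093, -0.0831] [ 1.22 -0.33 -0.03] 85.3722206988413
[354.9 510.  230.4] 136.1 | [[255,-1.15,-0.51,-0.0,0,0,0.82],[255,-1.18,-0.44,-0.0,0,0,0.82],[255,-1.2,-0.37,-0.0,0,0,0.82],[255,-1.22,-0.3,-0.0,0,0,0.82],[255,-1.23,-0.23,-0.0,0,0,0.82],[255,-1.24,-0.16,-0.0,0,0,0.82],[255,-1.25,-0.09,-0.0,0,0,0.82],[255,-1.25,-0.02,-0.0,0,0,0.82]]
[504.9 376.8 230.4] 109.9 | [[255,-1.25,0.05,-0.0,0,0,0.82],[255,-1.25,0.12,-0.0,0,0,0.82],[255,-1.24,0.19,-0.0,0,0,0.82],[255,-1.23,0.26,-0.0,0,0,0.82],[255,-1.21,0.33,-0.0,0,0,0.82],[255,-1.19,0.4,-0.0,0,0,0.82],[255,-1.16,0.47,-0.0,0,0,0.82],[255,-1.13,0.54,-0.0,0,0,0.82]]
[600.2 225.3 230.4] 84.0 | [[255,-1.09,0.24,-0.0,0,0,0.81],[255,-1.08,0.3,-0.0,0,0,0.81],[255,-1.06,0.36,-0.0,0,0,0.81],[255,-1.04,0.42,-0.0,0,0,0.81],[255,-1.01,0.48,-0.0,0,0,0.81],[255,-0.98,0.53,-0.0,0,0,0.81],[255,-0.95,0.59,-0.0,0,0,0.81],[255,-0.92,0.64,-0.0,0,0,0.81]]
[690.1  60.  230.4] 58.0 | [[255,-0.97,0.67,-0.0,0,0,0.81],[255,-0.93,0.72,-0.0,0,0,0.81],[255,-0.89,0.77,-0.0,0,0,0.81],[255,-0.84,0.82,-0.0,0,0,0.81],[255,-0.79,0.87,-0.0,0,0,0.81],[255,-0.74,0.91,-0.0,0,0,0.81],[255,-0.69,0.95,-0.0,0,0,0.81],[255,-0.64,0.99,-0.0,0,0,0.81]]
[670.1 -69.9 230.4] 50.0 | [[255,-0.76,0.32,-0.0,0,0,0.25],[255,-0.75,0.34,-0.0,0,0,0.25],[255,-0.74,0.35,-0.0,0,0,0.25],[255,-0.74,0.36,-0.0,0,0,0.25],[255,-0.73,0.38,-0.0,0,0,0.25],[255,-0.72,0.39,-0.0,0,0,0.25],[255,-0.72,0.4,-0.0,0,0,0.25],[255,-0.71,0.41,-0.0,0,0,0.25]]
```

Request:
arm_command(
  steps=[
    [[255,0,0,0,1,0,0],[255,0,0,0,1,0,0],[255,0,0,0,0,0,0],[255,0,0,0,0,0,0]],
  ],
)

```text
time_s: 0.5
position: [204.5, 643.2, 230.4]
orientation: [-3.002, 0.0, 2.834]
ft_force: [0.7, -1.2, -0.2]
gripper_width: 28.3
```

Run:
```python
from h import *
s=st();plan([204.5,643.2,230.4],162.4,[(290,560,231,145,6),(400,460,231,127,8),(500,370,231,105,8),(580,250,231,84,8),(660,120,231,65,8),(680,-20,231,55,8)])
```

```text
0.5 [204.5 643.2 230.4] [-172.     0.   162.4] [-1.3669, 0.5567, 0.0266, 1.4357, -0.0262, 1.2886, -0.0714] [ 0.73 -1.18 -0.24] 28.260292917143676
[290.  559.9 230.4] 144.9 | [[255,-0.89,-0.45,-0.0,0,0,0.73],[255,-0.91,-0.4,-0.0,0,0,0.73],[255,-0.93,-0.35,-0.0,0,0,0.73],[255,-0.95,-0.3,-0.0,0,0,0.73],[255,-0.96,-0.26,-0.0,0,0,0.73],[255,-0.97,-0.21,-0.0,0,0,0.73]]
[400.2 459.8 230.4] 127.0 | [[255,-0.92,-0.12,-0.0,0,0,0.56],[255,-0.93,-0.08,-0.0,0,0,0.56],[255,-0.93,-0.04,-0.0,0,0,0.56],[255,-0.93,-0.01,-0.0,0,0,0.56],[255,-0.93,0.03,-0.0,0,0,0.56],[255,-0.93,0.07,-0.0,0,0,0.56],[255,-0.92,0.1,-0.0,0,0,0.56],[255,-0.92,0.14,-0.0,0,0,0.56]]
[499.9 370.2 230.4] 104.9 | [[255,-0.82,0.16,-0.0,0,0,0.69],[255,-0.82,0.2,-0.0,0,0,0.69],[255,-0.8,0.24,-0.0,0,0,0.69],[255,-0.79,0.28,-0.0,0,0,0.69],[255,-0.78,0.32,-0.0,0,0,0.69],[255,-0.76,0.35,-0.0,0,0,0.69],[255,-0.74,0.39,-0.0,0,0,0.69],[255,-0.72,0.42,-0.0,0,0,0.69]]
[579.9 250.  230.4] 84.1 | [[255,-0.85,0.29,-0.0,0,0,0.65],[255,-0.84,0.33,-0.0,0,0,0.65],[255,-0.82,0.37,-0.0,0,0,0.65],[255,-0.81,0.4,-0.0,0,0,0.65],[255,-0.79,0.44,-0.0,0,0,0.65],[255,-0.77,0.48,-0.0,0,0,0.65],[255,-0.75,0.51,-0.0,0,0,0.65],[255,-0.72,0.54,-0.0,0,0,0.65]]
[659.9 119.7 230.4] 64.9 | [[255,-0.76,0.58,-0.0,0,0,0.6],[255,-0.73,0.61,-0.0,0,0,0.6],[255,-0.71,0.64,-0.0,0,0,0.6],[255,-0.68,0.67,-0.0,0,0,0.6],[255,-0.65,0.7,-0.0,0,0,0.6],[255,-0.62,0.73,-0.0,0,0,0.6],[255,-0.59,0.75,-0.0,0,0,0.6],[255,-0.56,0.78,-0.0,0,0,0.6]]
[679.9 -20.3 230.4] 55.0 | [[255,-0.74,0.48,-0.0,0,0,0.31],[255,-0.73,0.5,-0.0,0,0,0.31],[255,-0.72,0.52,-0.0,0,0,0.31],[255,-0.7,0.53,-0.0,0,0,0.31],[255,-0.69,0.55,-0.0,0,0,0.31],[255,-0.68,0.56,-0.0,0,0,0.31],[255,-0.67,0.58,-0.0,0,0,0.31],[255,-0.66,0.59,-0.0,0,0,0.31]]
```

Request:
arm_command(
  steps=[
    [[255,0,0,0,-1,0,0],[255,0,0,0,-1,0,0],[255,-0.95,-0.4,0,0,0,0.75],[255,-0.95,-0.35,0,0,0,0.75],[255,-0.95,-0.3,0,0,0,0.75],[255,-0.95,-0.25,0,0,0,0.75],[255,-1,-0.2,0,0,0,0.75],[255,-1,-0.15,0,0,0,0.75]],
  ],
)

```text
time_s: 1.3
position: [297.6, 562.6, 231.2]
orientation: [-3.141, 0.0, 2.514]
ft_force: [0.3, -0.3, 1.3]
gripper_width: 0.3
```

Run:
```python
from h import *
s=st();plan(s["position"],np.degrees(s["orientation"][2]),[(400,460,231,125,8),(500,370,231,105,8),(580,250,231,84,8),(660,120,231,65,8),(680,-20,231,55,8)])
```

```text
1.3 [297.6 562.6 231.2] [-180.     0.   144.1] [-1.2679, 0.414, 0.1155, 1.6593, -0.0526, 1.0716, -0.1934] [ 0.28 -0.35  1.3 ] 0.29573424206237975
[400.  460.  231.2] 124.9 | [[255,-0.89,-0.14,0.0,0,0,0.6],[255,-0.9,-0.11,0.0,0,0,0.6],[255,-0.9,-0.07,0.0,0,0,0.6],[255,-0.91,-0.03,0.0,0,0,0.6],[255,-0.91,0.01,0.0,0,0,0.6],[255,-0.9,0.05,0.0,0,0,0.6],[255,-0.9,0.08,0.0,0,0,0.6],[255,-0.9,0.12,0.0,0,0,0.6]]
[500.2 370.2 231.2] 105.0 | [[255,-0.82,0.19,0.0,0,0,0.62],[255,-0.81,0.23,0.0,0,0,0.62],[255,-0.8,0.26,0.0,0,0,0.62],[255,-0.79,0.3,0.0,0,0,0.62],[255,-0.77,0.33,0.0,0,0,0.62],[255,-0.76,0.36,0.0,0,0,0.62],[255,-0.74,0.4,0.0,0,0,0.62],[255,-0.72,0.43,0.0,0,0,0.62]]
[579.8 250.1 231.2] 83.9 | [[255,-0.85,0.29,0.0,0,0,0.66],[255,-0.84,0.33,0.0,0,0,0.66],[255,-0.82,0.36,0.0,0,0,0.66],[255,-0.81,0.4,0.0,0,0,0.66],[255,-0.79,0.44,0.0,0,0,0.66],[255,-0.77,0.47,0.0,0,0,0.66],[255,-0.74,0.51,0.0,0,0,0.66],[255,-0.72,0.54,0.0,0,0,0.66]]
[659.9 119.9 231.2] 65.0 | [[255,-0.76,0.58,0.0,0,0,0.59],[255,-0.73,0.62,0.0,0,0,0.59],[255,-0.7,0.64,0.0,0,0,0.59],[255,-0.68,0.67,0.0,0,0,0.59],[255,-0.65,0.7,0.0,0,0,0.59],[255,-0.62,0.73,0.0,0,0,0.59],[255,-0.59,0.75,0.0,0,0,0.59],[255,-0.56,0.78,0.0,0,0,0.59]]
[679.9 -20.  231.2] 55.1 | [[255,-0.74,0.48,0.0,0,0,0.31],[255,-0.73,0.5,0.0,0,0,0.31],[255,-0.72,0.51,0.0,0,0,0.31],[255,-0.71,0.53,0.0,0,0,0.31],[255,-0.69,0.55,0.0,0,0,0.31],[255,-0.68,0.56,0.0,0,0,0.31],[255,-0.67,0.57,0.0,0,0,0.31],[255,-0.66,0.59,0.0,0,0,0.31]]
```

Azimuth runs opposite to j1, so the joint ranges are fine. The joint readings put the wrist about 300 mm above the TCP, so the forearm clears the boots. I go on around.

Request:
arm_command(
  steps=[
    [[255,-0.9,-0.14,0,0,0,0.6],[255,-0.9,-0.1,0,0,0,0.6],[255,-0.9,-0.07,0,0,0,0.6],[255,-0.9,-0.03,0,0,0,0.6],[255,-0.9,0,0,0,0,0.6],[255,-0.9,0.05,0,0,0,0.6],[255,-0.9,0.08,0,0,0,0.6],[255,-0.9,0.12,0,0,0,0.6]],
  ],
)

```text
time_s: 2.1
position: [399.6, 461.0, 231.3]
orientation: [3.142, -0.0, 2.181]
ft_force: [0.2, -0.1, 0.1]
gripper_width: 0.1
```

Request:
arm_command(
  steps=[
    [[255,-0.8,0.2,0,0,0,0.6],[255,-0.8,0.23,0,0,0,0.6],[255,-0.8,0.26,0,0,0,0.6],[255,-0.8,0.3,0,0,0,0.6],[255,-0.77,0.33,0,0,0,0.6],[255,-0.76,0.36,0,0,0,0.6],[255,-0.74,0.4,0,0,0,0.6],[255,-0.72,0.43,0,0,0,0.6]],
  ],
)

```text
time_s: 2.9
position: [500.7, 372.8, 231.3]
orientation: [3.142, -0.0, 1.846]
ft_force: [-0.5, -0.1, 1.0]
gripper_width: -0.1
```

Request:
arm_command(
  steps=[
    [[255,-0.85,0.3,0,0,0,0.65],[255,-0.84,0.33,0,0,0,0.65],[255,-0.82,0.36,0,0,0,0.65],[255,-0.8,0.4,0,0,0,0.65],[255,-0.8,0.44,0,0,0,0.65],[255,-0.77,0.47,0,0,0,0.65],[255,-0.74,0.5,0,0,0,0.65],[255,-0.72,0.54,0,0,0,0.65]],
  ],
)

```text
time_s: 3.7
position: [582.3, 254.0, 231.3]
orientation: [-3.142, -0.0, 1.483]
ft_force: [-0.1, 0.2, 0.6]
gripper_width: 0.3
```

Request:
arm_command(
  steps=[
    [[255,-0.76,0.58,0,0,0,0.6],[255,-0.73,0.6,0,0,0,0.6],[255,-0.7,0.64,0,0,0,0.6],[255,-0.68,0.67,0,0,0,0.6],[255,-0.65,0.7,0,0,0,0.6],[255,-0.62,0.73,0,0,0,0.6],[255,-0.6,0.75,0,0,0,0.6],[255,-0.56,0.78,0,0,0,0.6]],
  ],
)

```text
time_s: 4.5
position: [664.5, 125.0, 231.3]
orientation: [-3.142, 0.0, 1.148]
ft_force: [0.7, 0.9, 0.2]
gripper_width: -0.2
```

Run:
```python
from h import *
s=st();A=np.array([478,-48])
f=lambda ph,rr:A+rr*np.array([np.cos(np.radians(ph)),np.sin(np.radians(ph))])
print("descent pt",f(-42,178))
plan(s["position"],np.degrees(s["orientation"][2]),[(700,-20,231,55,8),(645,-150,231,45,8),(*f(-43,178),231,45,4),(*f(-43,178),76,45,8)])
```

```text
4.5 [664.5 125.  231.3] [-180.     0.    65.8] [-0.648, 0.5239, 0.5419, 1.5794, -0.2908, 1.1196, -0.4607] [0.71 0.9  0.2 ] -0.17329081273946975
descent pt [ 610.27977893 -167.10524793]
[699.9 -20.1 231.3] 54.9 | [[255,-0.74,0.57,0.0,0,0,0.34],[255,-0.72,0.59,0.0,0,0,0.34],[255,-0.71,0.61,0.0,0,0,0.34],[255,-0.69,0.63,0.0,0,0,0.34],[255,-0.68,0.64,0.0,0,0,0.34],[255,-0.66,0.66,0.0,0,0,0.34],[255,-0.65,0.67,0.0,0,0,0.34],[255,-0.63,0.69,0.0,0,0,0.34]]
[ 645.  -149.9  231.3] 45.0 | [[255,-0.86,0.19,0.0,0,0,0.31],[255,-0.86,0.2,0.0,0,0,0.31],[255,-0.85,0.22,0.0,0,0,0.31],[255,-0.85,0.24,0.0,0,0,0.31],[255,-0.84,0.26,0.0,0,0,0.31],[255,-0.84,0.28,0.0,0,0,0.31],[255,-0.83,0.3,0.0,0,0,0.31],[255,-0.82,0.31,0.0,0,0,0.31]]
[ 608.2 -169.7  231.3] 45.0 | [[255,-0.5,-0.15,0.0,0,0,-0.0],[255,-0.5,-0.15,0.0,0,0,-0.0],[255,-0.5,-0.15,0.0,0,0,-0.0],[255,-0.5,-0.15,0.0,0,0,-0.0]]
[ 608.2 -169.7   76.1] 45.0 | [[255,0.0,-0.0,0.97,0,0,-0.0],[255,0.0,-0.0,0.97,0,0,-0.0],[255,0.0,-0.0,0.97,0,0,-0.0],[255,0.0,-0.0,0.97,0,0,-0.0],[255,0.0,-0.0,0.97,0,0,-0.0],[255,0.0,-0.0,0.97,0,0,-0.0],[255,0.0,-0.0,0.97,0,0,-0.0],[255,0.0,-0.0,0.97,0,0,-0.0]]
```

Request:
arm_command(
  steps=[
    [[255,-0.74,0.57,0,0,0,0.35],[255,-0.72,0.6,0,0,0,0.35],[255,-0.7,0.6,0,0,0,0.35],[255,-0.7,0.63,0,0,0,0.35],[255,-0.68,0.64,0,0,0,0.35],[255,-0.66,0.66,0,0,0,0.35],[255,-0.65,0.67,0,0,0,0.35],[255,-0.63,0.7,0,0,0,0.35]],
  ],
)

```text
time_s: 5.3
position: [699.7, -20.3, 231.3]
orientation: [-3.141, -0.0, 0.954]
ft_force: [0.2, 0.4, 0.0]
gripper_width: 0.1
```

Request:
arm_command(
  steps=[
    [[255,-0.86,0.2,0,0,0,0.3],[255,-0.86,0.2,0,0,0,0.3],[255,-0.85,0.22,0,0,0,0.3],[255,-0.85,0.24,0,0,0,0.3],[255,-0.84,0.26,0,0,0,0.3],[255,-0.84,0.28,0,0,0,0.3],[255,-0.83,0.3,0,0,0,0.3],[255,-0.82,0.3,0,0,0,0.3]],
  ],
)

```text
time_s: 6.1
position: [643.9, -150.0, 231.3]
orientation: [3.142, -0.0, 0.786]
ft_force: [-0.0, -0.0, -0.9]
gripper_width: 0.1
```

Request:
arm_command(
  steps=[
    [[255,-0.5,-0.15,0.5,0,0,0],[255,-0.5,-0.15,0.5,0,0,0],[255,-0.5,-0.15,0.5,0,0,0],[255,-0.5,-0.15,0.5,0,0,0],[255,0,0,0,0,0,0]],
  ],
)

```text
time_s: 6.6
position: [605.3, -169.2, 189.5]
orientation: [-3.139, 0.002, 0.787]
ft_force: [-0.5, -0.7, 0.4]
gripper_width: 0.0
```

Run:
```python
from h import *
s=st();cv2.imwrite("pics/side1.png",get_image("side")[:,:,::-1])
```

```text
6.6 [ 605.3 -169.2  189.5] [-1.798e+02  1.000e-01  4.510e+01] [-0.293, 0.5113, 0.6496, 1.7438, -0.3562, 1.0109, -0.296] [-0.49 -0.7   0.45] 0.015297036167568844
```

View pics/side1.png

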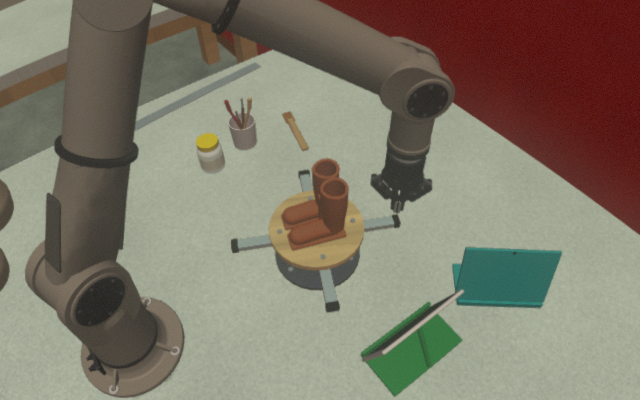

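The forearm stands well above the boots, and the fingertip (397,207) is on the clockwise side of the -28° arm (cap at 395,221). I descend there.

Request:
arm_command(
  steps=[
    [[255,0,0,0.7,0,0,0],[255,0,0,0.7,0,0,0],[255,0,0,0.7,0,0,0],[255,0,0,0.7,0,0,0],[255,0,0,0.7,0,0,0],[255,0,0,0.7,0,0,0],[255,0,0,0.7,0,0,0],[255,0,0,0.75,0,0,0]],
  ],
)

```text
time_s: 7.45
position: [607.9, -168.6, 77.1]
orientation: [3.141, -0.0, 0.788]
ft_force: [0.0, 1.1, 0.0]
gripper_width: 0.1
```

```bash
cat > arc.py <<'E'
from h import *
import sys
s=st();A=np.array([478,-48]);d=s["position"][:2]-A
p0=np.degrees(np.arctan2(d[1],d[0]));r0=np.hypot(*d);p1=float(sys.argv[1]);n=int(sys.argv[2]);print("phi",p0,"r",r0)
yaw=np.degrees(s["orientation"][2]);prev=s["position"];ph=np.linspace(p0,p1,n+1)[1:];out=[]
c,t=np.cos(np.radians(yaw)),np.sin(np.radians(yaw))
for i,a in enumerate(ph):
    q=A+(r0+(175-r0)*(i+1)/n)*np.array([np.cos(np.radians(a)),np.sin(np.radians(a))]);e=(q-prev[:2])/20;prev=q
    out.append((round(c*e[0]+t*e[1],2),round(t*e[0]-c*e[1],2)))
    if (i+1)%8==0 or i==n-1: print(np.round(q),round(a,1),out);out=[]
E
python3 arc.py 68 32
```

```text
7.45 [ 607.9 -168.6   77.1] [180.   -0.   45.2] [-0.2277, 0.6476, 0.5612, 1.8144, -0.4584, 0.8118, -0.2182] [0.01 1.12 0.  ] 0.05781182307645266
phi -42.86842255365976 r 177.23360480044374
[649. -94.] -15.2 [(np.float64(0.53), np.float64(-0.04)), (np.float64(0.53), np.float64(-0.07)), (np.float64(0.53), np.float64(-0.1)), (np.float64(0.52), np.float64(-0.13)), (np.float64(0.51), np.float64(-0.16)), (np.float64(0.5), np.float64(-0.2)), (np.float64(0.48), np.float64(-0.22)), (np.float64(0.47), np.float64(-0.25))]
[650. -10.] 12.6 [(np.float64(0.45), np.float64(-0.28)), (np.float64(0.44), np.float64(-0.31)), (np.float64(0.42), np.float64(-0.33)), (np.float64(0.4), np.float64(-0.36)), (np.float64(0.37), np.float64(-0.38)), (np.float64(0.35), np.float64(-0.4)), (np.float64(0.32), np.float64(-0.42)), (np.float64(0.3), np.float64(-0.44))]
[612.  66.] 40.3 [(np.float64(0.27), np.float64(-0.46)), (np.float64(0.24), np.float64(-0.47)), (np.float64(0.21), np.float64(-0.49)), (np.float64(0.18), np.float64(-0.5)), (np.float64(0.15), np.float64(-0.51)), (np.float64(0.12), np.float64(-0.52)), (np.float64(0.09), np.float64(-0.52)), (np.float64(0.06), np.float64(-0.53))]
[544. 114.] 68.0 [(np.float64(0.03), np.float64(-0.53)), (np.float64(-0.01), np.float64(-0.53)), (np.float64(-0.04), np.float64(-0.53)), (np.float64(-0.07), np.float64(-0.53)), (np.float64(-0.1), np.float64(-0.52)), (np.float64(-0.13), np.float64(-0.51)), (np.float64(-0.16), np.float64(-0.5)), (np.float64(-0.19), np.float64(-0.49))]
```

Request:
arm_command(
  steps=[
    [[255,0.26,-0.02,0,0,0,0],[255,0.26,-0.02,0,0,0,0],[255,0.26,-0.03,0,0,0,0],[255,0.26,-0.04,0,0,0,0],[255,0.26,-0.05,0,0,0,0],[255,0.26,-0.05,0,0,0,0],[255,0.26,-0.06,0,0,0,0],[255,0.26,-0.07,0,0,0,0]],
  ],
)

```text
time_s: 8.25
position: [632.4, -133.9, 78.3]
orientation: [-3.141, 0.0, 0.788]
ft_force: [-1.4, -1.8, 0.2]
gripper_width: 0.1
```

```bash
python3 arc.py 68 32
```

```text
8.25 [ 632.4 -133.9   78.3] [-180.     0.    45.2] [-0.2808, 0.668, 0.562, 1.7741, -0.4617, 0.8343, -0.2817] [-1.38 -1.8   0.23] 0.09961490268911444
phi -29.109480655245395 r 176.67079440112965
[654. -63.] -4.8 [(np.float64(0.45), np.float64(-0.14)), (np.float64(0.44), np.float64(-0.16)), (np.float64(0.43), np.float64(-0.19)), (np.float64(0.42), np.float64(-0.21)), (np.float64(0.41), np.float64(-0.23)), (np.float64(0.39), np.float64(-0.25)), (np.float64(0.38), np.float64(-0.27)), (np.float64(0.36), np.float64(-0.29))]
[644.  11.] 19.4 [(np.float64(0.35), np.float64(-0.31)), (np.float64(0.33), np.float64(-0.33)), (np.float64(0.31), np.float64(-0.35)), (np.float64(0.29), np.float64(-0.36)), (np.float64(0.27), np.float64(-0.38)), (np.float64(0.25), np.float64(-0.39)), (np.float64(0.23), np.float64(-0.4)), (np.float64(0.21), np.float64(-0.42))]
[605.  73.] 43.7 [(np.float64(0.19), np.float64(-0.43)), (np.float64(0.17), np.float64(-0.43)), (np.float64(0.14), np.float64(-0.44)), (np.float64(0.12), np.float64(-0.45)), (np.float64(0.09), np.float64(-0.46)), (np.float64(0.07), np.float64(-0.46)), (np.float64(0.05), np.float64(-0.46)), (np.float64(0.02), np.float64(-0.46))]
[544. 114.] 68.0 [(np.float64(-0.0), np.float64(-0.46)), (np.float64(-0.03), np.float64(-0.46)), (np.float64(-0.05), np.float64(-0.46)), (np.float64(-0.08), np.float64(-0.46)), (np.float64(-0.1), np.float64(-0.45)), (np.float64(-0.12), np.float64(-0.45)), (np.float64(-0.15), np.float64(-0.44)), (np.float64(-0.17), np.float64(-0.43))]
```

Request:
arm_command(
  steps=[
    [[255,0.45,-0.14,0.03,0,0,0],[255,0.44,-0.16,0.03,0,0,0],[255,0.43,-0.19,0.03,0,0,0],[255,0.42,-0.21,0.03,0,0,0],[255,0.41,-0.23,0.03,0,0,0],[255,0.39,-0.25,0,0,0,0],[255,0.38,-0.27,0,0,0,0],[255,0.36,-0.29,0,0,0,0]],
  ],
)

```text
time_s: 9.05
position: [653.9, -62.4, 75.2]
orientation: [-3.141, 0.0, 0.788]
ft_force: [-1.1, -1.8, -0.3]
gripper_width: -0.0
```

Request:
arm_command(
  steps=[
    [[255,0.35,-0.31,0,0,0,0],[255,0.33,-0.33,0,0,0,0],[255,0.31,-0.35,0,0,0,0],[255,0.29,-0.36,0,0,0,0],[255,0.27,-0.38,0,0,0,0],[255,0.25,-0.39,0,0,0,0],[255,0.23,-0.4,0,0,0,0],[255,0.21,-0.42,0,0,0,0]],
  ],
)

```text
time_s: 9.85
position: [643.7, 10.8, 75.3]
orientation: [3.141, -0.0, 0.788]
ft_force: [-0.1, -3.0, 0.3]
gripper_width: -0.3
```

```bash
python3 arc.py 66 16;python3 - <<'E'
from h import *
cv2.imwrite("pics/side2.png",get_image("side")[100:350,180:520,::-1])
E
```

```text
9.85 [643.7  10.8  75.3] [180.   -0.   45.2] [-0.5106, 0.6698, 0.5664, 1.7828, -0.4698, 0.8267, -0.4996] [-0.06 -3.    0.34] -0.3032834068190677
phi 19.530898311905503 r 175.76749710694068
[607.  71.] 42.8 [(np.float64(0.18), np.float64(-0.41)), (np.float64(0.16), np.float64(-0.42)), (np.float64(0.14), np.float64(-0.42)), (np.float64(0.12), np.float64(-0.43)), (np.float64(0.09), np.float64(-0.43)), (np.float64(0.07), np.float64(-0.44)), (np.float64(0.05), np.float64(-0.44)), (np.float64(0.03), np.float64(-0.44))]
[549. 112.] 66.0 [(np.float64(0.0), np.float64(-0.44)), (np.float64(-0.02), np.float64(-0.44)), (np.float64(-0.04), np.float64(-0.44)), (np.float64(-0.06), np.float64(-0.44)), (np.float64(-0.08), np.float64(-0.44)), (np.float64(-0.11), np.float64(-0.43)), (np.float64(-0.13), np.float64(-0.42)), (np.float64(-0.15), np.float64(-0.42))]
```

View pics/side2.png

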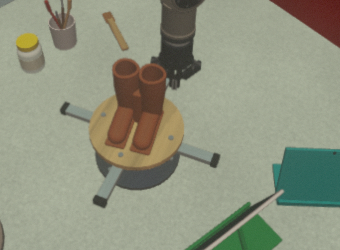

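The head follows the finger. The boots have turned partway, still centred, and the tablet has not moved. I continue to about 66°.

Request:
arm_command(
  steps=[
    [[255,0.18,-0.41,0,0,0,0],[255,0.16,-0.42,0,0,0,0],[255,0.14,-0.42,0,0,0,0],[255,0.12,-0.43,0,0,0,0],[255,0.09,-0.43,0,0,0,0],[255,0.07,-0.44,0,0,0,0],[255,0.05,-0.44,0,0,0,0],[255,0.03,-0.44,0,0,0,0]],
  ],
)

```text
time_s: 10.7
position: [605.6, 69.5, 75.1]
orientation: [-3.141, 0.002, 0.788]
ft_force: [-3.0, -7.2, 2.0]
gripper_width: 0.2
```

Request:
arm_command(
  steps=[
    [[255,0,-0.44,0,0,0,0],[255,-0.02,-0.44,0,0,0,0],[255,-0.04,-0.44,0,0,0,0],[255,-0.06,-0.44,0,0,0,0],[255,-0.08,-0.44,0,0,0,0],[255,-0.11,-0.43,0,0,0,0],[255,-0.13,-0.4,0,0,0,0],[255,0,0,0,0,0,0]],
  ],
)

```text
time_s: 11.5
position: [556.2, 108.1, 75.1]
orientation: [-3.139, 0.001, 0.79]
ft_force: [0.2, 0.4, -0.6]
gripper_width: 0.2
```

```bash
python3 arc.py 75 8;python3 - <<'E'
from h import *
a=get_image("scene")[140:340,230:470,::-1];b=get_image("side")[140:390,220:470,::-1]
cv2.imwrite("pics/scene3.png",cv2.resize(a,None,fx=3,fy=3,interpolation=2))
cv2.imwrite("pics/side3.png",cv2.resize(b[:200],None,fx=3,fy=3,interpolation=2))
E
```

```text
11.5 [556.2 108.1  75.1] [-179.9    0.    45.2] [-0.7409, 0.5681, 0.5825, 1.9719, -0.4592, 0.7356, -0.6634] [ 0.21  0.39 -0.57] 0.21103009085572091
phi 63.405446029292996 r 174.62308498487138
[523. 121.] 75.0 [(np.float64(-0.07), np.float64(-0.21)), (np.float64(-0.07), np.float64(-0.21)), (np.float64(-0.08), np.float64(-0.21)), (np.float64(-0.09), np.float64(-0.2)), (np.float64(-0.09), np.float64(-0.2)), (np.float64(-0.1), np.float64(-0.2)), (np.float64(-0.1), np.float64(-0.2)), (np.float64(-0.11), np.float64(-0.19))]
```

View pics/side3.png

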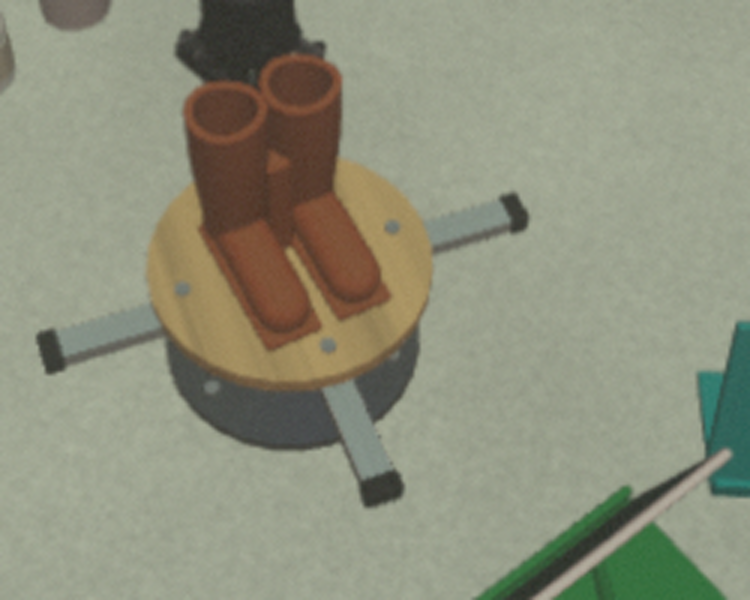

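Run:
```python
from h import *
C=cam("side");o=(220,140)
w=ray(C,(np.array([(49,338),(515,200),(381,474)])+.5)/3-.5+o,93)[:,:2];c=(478.3,-47.5)
print("arms",w,np.degrees(np.arctan2(w[:,1]-c[1],w[:,0]-c[0])))
h=ray(C,(np.array([(227,111),(301,82)])+.5)/3-.5+o,269)[:,:2];d=h[0]-h[1];print("shaft mid",h.mean(0),"perp",np.degrees(np.arctan2(d[1],d[0]))+90)
q=ray(C,(np.array([(203,228),(272,349)])+.5)/3-.5+o,116)[:,:2];d=q[1]-q[0];print("sole",np.degrees(np.arctan2(d[1],d[0])),np.hypot(*d))
t=ray(C,(np.array([(728,454)])+.5)/3-.5+o,153);print(t)
```

```text
arms [[ 296.28038952   13.66445819]
 [ 664.66657986 -103.17570145]
 [ 422.56735594 -227.38959102]] [ 161.42599146  -16.63314453 -107.21380901]
shaft mid [479.27771079 -22.88435565] perp 260.6727509596919
sole -100.93991701172983 124.90080810923484
[[ 590.74302324 -382.50153952  153.        ]]
```

The heading is now about -100° and the target is about -88°, so about 12° remain. I push gently on to a finger angle of about 75°, then pause.

Request:
arm_command(
  steps=[
    [[255,-0.07,-0.21,0,0,0,0],[255,-0.07,-0.21,0,0,0,0],[255,-0.08,-0.21,0,0,0,0],[255,-0.09,-0.2,0,0,0,0],[255,-0.09,-0.2,0,0,0,0],[255,-0.1,-0.2,0,0,0,0],[255,-0.1,-0.2,0,0,0,0],[255,-0.11,-0.2,0,0,0,0]],
  ],
)

```text
time_s: 12.4
position: [524.3, 119.9, 75.3]
orientation: [3.142, -0.0, 0.788]
ft_force: [1.9, -0.7, -0.1]
gripper_width: -0.3
```

Request:
arm_command(
  steps=[
    [[255,0,0,0,0,0,0],[255,0,0,0,0,0,0]],
  ],
)

```text
time_s: 12.6
position: [524.1, 120.3, 75.2]
orientation: [-3.141, 0.0, 0.789]
ft_force: [0.2, 0.2, -0.1]
gripper_width: -0.3
```

```bash
python3 arc.py 60 8;python3 - <<'E'
from h import *
a=get_image("scene")[140:340,230:470,::-1];b=get_image("side")[140:390,220:470,::-1]
cv2.imwrite("pics/scene4.png",cv2.resize(a,None,fx=3,fy=3,interpolation=2))
cv2.imwrite("pics/side4.png",cv2.resize(b[:200],None,fx=3,fy=3,interpolation=2))
E
```

```text
12.6 [524.1 120.3  75.2] [-179.9    0.    45.2] [-0.7974, 0.5293, 0.5904, 2.0406, -0.4521, 0.7011, -0.6994] [ 0.23  0.21 -0.13] -0.33074364223854946
phi 74.66842433924216 r 174.49935375080554
[566. 104.] 60.0 [(np.float64(0.14), np.float64(0.24)), (np.float64(0.13), np.float64(0.25)), (np.float64(0.12), np.float64(0.25)), (np.float64(0.11), np.float64(0.26)), (np.float64(0.1), np.float64(0.26)), (np.float64(0.1), np.float64(0.26)), (np.float64(0.09), np.float64(0.27)), (np.float64(0.08), np.float64(0.27))]
```

View pics/side4.png

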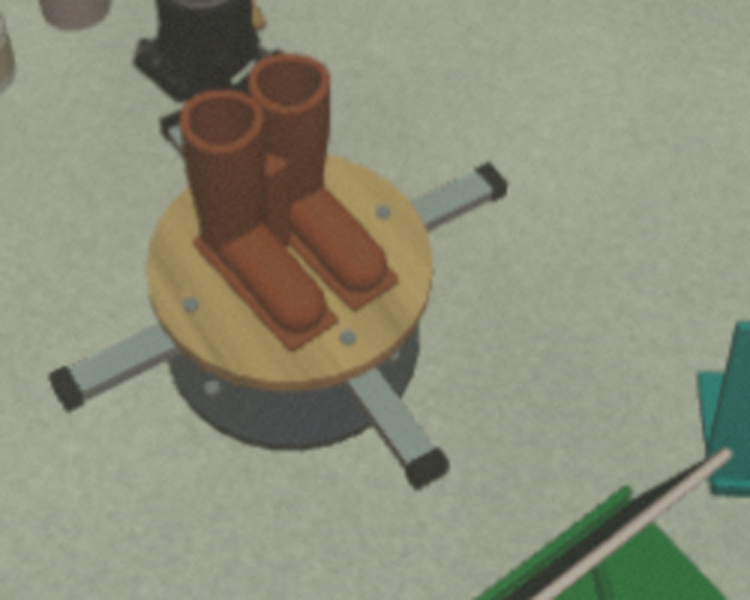

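View pics/scene4.png

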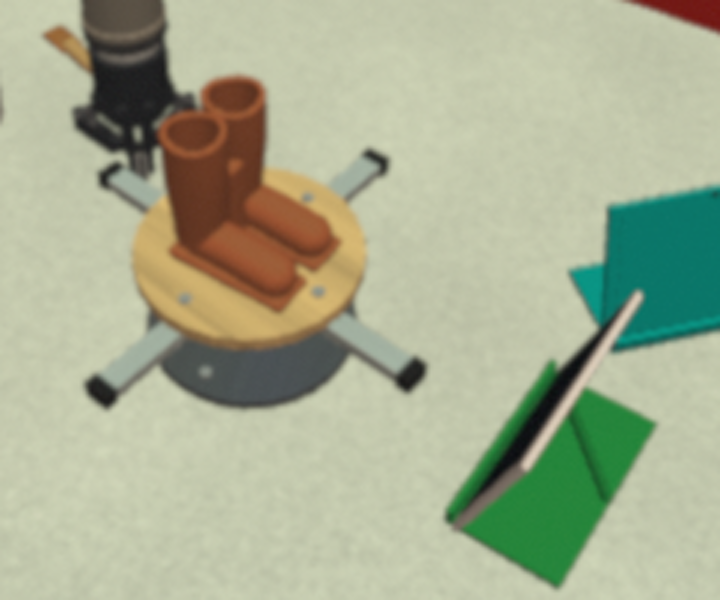

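The boots now face the white tablet in both views. I measure from both cameras.

```bash
cat > m2.py <<'E'
from h import *
D={"side":((220,140),[(64,378),(491,171),(426,458)],[(222,120),(289,83)],[(197,242),(292,349)],None),
"scene":((230,140),[(100,380),(377,155),(410,366),(106,172)],[(193,135),(234,98)],[(172,252),(280,310)],[(640,294),(524,467)])}
for n,(o,caps,sh,so,tb) in D.items():
    C=cam(n);g=lambda v,z:ray(C,(np.array(v)+.5)/3-.5+o,z)[:,:2]
    w=g(caps,93);c=(478,-48);print(n,"arms",np.degrees(np.arctan2(w[:,1]-c[1],w[:,0]-c[0])))
    h=g(sh,269);d=h[0]-h[1];a=np.arctan2(d[1],d[0])+np.pi/2;bo=h.mean(0)+30*np.array([np.cos(a),np.sin(a)])
    q=g(so,116);e=q[1]-q[0];b=np.arctan2(e[1],e[0]);print(" heading shafts",np.degrees(a)-360,"sole",np.degrees(b),"boot origin",bo)
    if tb: t=g(tb,153);print(" tablet top ends",t[0],t[1])
    for L in [(486,-374),(489,-374)]:
        for k in (a,b):
            v=np.array(L)-bo;print("  lens in boots: x %.0f y %.0f"%(v@[np.cos(k),np.sin(k)],v@[-np.sin(k),np.cos(k)]))
E
python3 m2.py
```

```text
side arms [172.74865617  -6.01743379 -96.77668399]
 heading shafts -90.17697323181926 sole -90.36023831059033 boot origin [471.85425087 -53.05740901]
  lens in boots: x 321 y 15
  lens in boots: x 321 y 16
  lens in boots: x 321 y 18
  lens in boots: x 321 y 19
scene arms [173.19521831  -7.81740656 -97.11623476  86.30899629]
 heading shafts -90.15331948677078 sole -90.0906141749819 boot origin [465.77627203 -55.75824466]
 tablet top ends [ 590.165466   -382.32911697] [ 379.81623025 -378.17319708]
  lens in boots: x 318 y 21
  lens in boots: x 318 y 21
  lens in boots: x 318 y 24
  lens in boots: x 318 y 24
```

The lens lies about 15–20 mm to the left, so I add a small nudge of about 3°, then back off sideways and away.

Request:
arm_command(
  steps=[
    [[255,-0.05,-0.08,0,0,0,0],[255,-0.05,-0.08,0,0,0,0],[255,-0.05,-0.08,0,0,0,0],[255,-0.05,-0.08,0,0,0,0],[255,-0.05,-0.08,0,0,0,0],[255,0,0,0,0,0,0],[255,0,0,0,0,0,0]],
  ],
)

```text
time_s: 13.4
position: [515.1, 121.9, 75.3]
orientation: [-3.141, 0.0, 0.788]
ft_force: [1.0, -0.0, 0.5]
gripper_width: -0.1
```

Request:
arm_command(
  steps=[
    [[255,0.14,0.24,0,0,0,0],[255,0.2,0.3,0,0,0,0],[255,0.25,0.3,0,0,0,0],[255,0.5,0.1,0,0,0,0],[255,0.6,0,0,0,0,0],[255,0.8,-0.3,0,0,0,0],[255,0.8,-0.4,0,0,0,0],[255,0.8,-0.4,0,0,0,0]],
  ],
)

```text
time_s: 14.2
position: [571.1, 184.6, 75.1]
orientation: [-3.141, -0.0, 0.79]
ft_force: [-0.1, -1.0, -0.7]
gripper_width: 0.3
```

Run:
```python
from h import *
st()
a=get_image("scene")[140:340,230:470,::-1];b=get_image("side")[140:390,220:470,::-1]
cv2.imwrite("pics/scene5.png",cv2.resize(a,None,fx=3,fy=3,interpolation=2))
cv2.imwrite("pics/side5.png",cv2.resize(b[:200],None,fx=3,fy=3,interpolation=2))
```

```text
14.2 [571.1 184.6  75.1] [-180.    -0.    45.2] [-0.8411, 0.6135, 0.5802, 1.892, -0.469, 0.7745, -0.7828] [-0.13 -0.96 -0.65] 0.29918382564046314
```

View pics/side5.png

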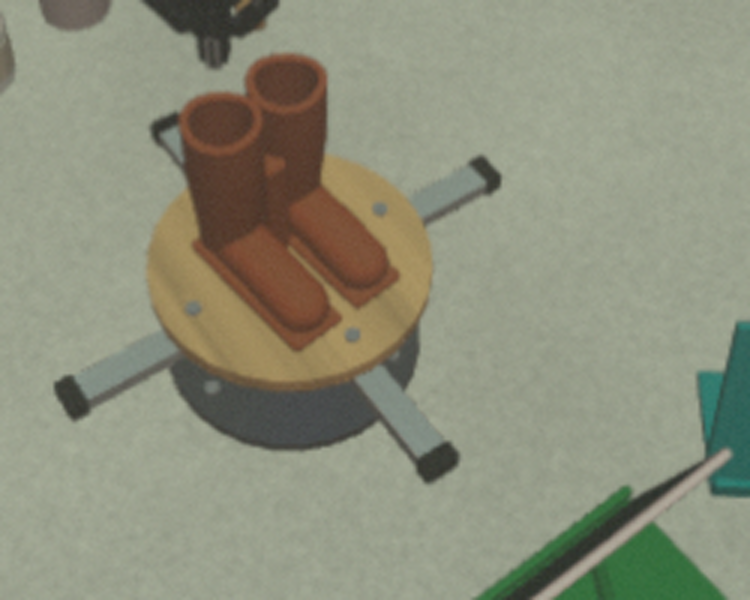

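```bash
sed -i '/^"scene":/d; s/,None),$/,None)}/; s/\[(64,378).*(292,349)\]/[(70,387),(485,164),(437,451)],[(221,121),(286,82)],[(196,243),(298,349)]/' m2.py; python3 m2.py
```

```text
side arms [175.54071243  -3.41383307 -93.84221641]
 heading shafts -447.76078588215466 sole -88.25185343499138 boot origin [472.05254445 -52.17026847]
  lens in boots: x 322 y 1
  lens in boots: x 322 y 4
  lens in boots: x 322 y 4
  lens in boots: x 322 y 7
```

Request:
arm_command(
  steps=[
    [[255,0.8,-0.4,-1,0,0,0],[255,0.8,-0.4,-1,0,0,0],[255,0,0,-1,0,0,0],[255,0,0,-1,0,0,0],[255,0,0,-1,0,0,0],[255,0,0,-1,0,0,0],[255,0,0,-1,0,0,0],[255,0,0,-1,0,0,0]],
  ],
)

```text
time_s: 15.1
position: [581.6, 215.8, 236.0]
orientation: [-3.141, 0.001, 0.788]
ft_force: [-0.5, 0.3, -0.0]
gripper_width: 0.1
```

The lens offset is now about 1–7 mm against a limit of 40. I check that nothing is moving and that the bystanders match the start images, then hand in.

Run:
```python
from h import *
s=st();a=get_image("side").astype(int)
for _ in range(5): b=get_image("side").astype(int)
print("motion head",np.abs(a-b)[150:320,220:410].mean(),"bg",np.abs(a-b)[330:,480:].mean())
z=cv2.imread("pics/side0.png")[:,:,::-1].astype(int)
for n,(y0,y1,x0,x1) in dict(tablet=(270,399,355,470),tubjar=(95,175,190,230),paddle=(108,155,280,310)).items(): print(n,np.abs(b-z)[y0:y1,x0:x1].mean())
cv2.imwrite("pics/side6.png",b[:,:,::-1].astype(np.uint8))
print(np.abs(s["qd"]).max())
```

```text
15.1 [581.6 215.8 236. ] [-180.     0.    45.2] [-0.9691, 0.4535, 0.7052, 1.7224, -0.3265, 1.0871, -0.9424] [-0.53  0.3  -0.05] 0.0634962236874828
motion head 1.667203302373581 bg 1.5405952380952381
tablet 4.50135939782047
tubjar 3.7197916666666666
paddle 3.7030732860520095
0.3692069062770698
```

View pics/side6.png

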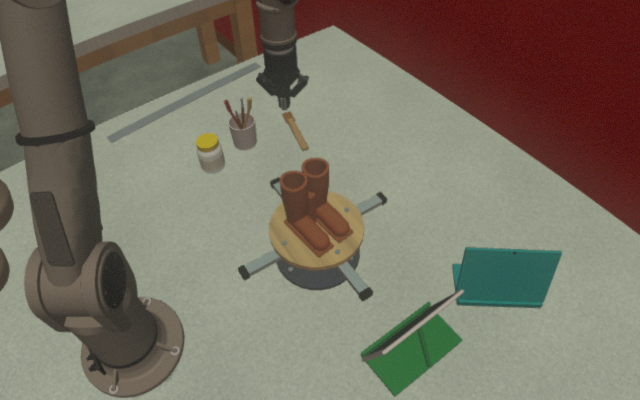

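The boots face the white tablet, the bystanders are where they started, the head is at rest, and the gripper is high and clear.

```bash
python3 -c "
from workcell import r
print(r.hand_in())"
```

```text
the job is handed in; nothing more can be done
None
```

I pushed one of the turntable's arms with the shut fingertips, turning it about 112° counterclockwise until the boots' toes faced the white tablet. I then drew back clear and handed in at about 15 s.

- **Aim:** in the last side-camera measurement, boot heading was about -88° and the lens 1–7 mm off the toe line (limit 40 mm).
- **Force:** the largest wrist-force reading at the end of a move was about 8 N; forces within a move weren't logged.
- **At rest:** two side images about 0.25 s apart differed on the turntable by no more than the background noise.
- **Bystanders:** the tablet, tub, jar and paddle look unmoved in the final image. Differences from the start image (about 4 grey levels) were a little above noise and I put them down to lighting, not movement.
- **Boots:** they stand upright, and the robot never appeared close to touching them.

**Checks that disagreed:**
- **Boot centre:** before the last nudge, the two cameras placed the boots' centre about 7 mm apart (8–14 mm from the axis). The last side view gave 7 mm from the axis, against 5 mm at most in the description. That is still inside the 20 mm limit, and I think it is measuring error on the shaft tops.
- **Lens position:** I took it from the ends of the tablet's top edge, not from seeing the lens itself. My final aim check used only the side camera.

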